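# Fetch the blade key for the scroll saw

## Robot

A 6-joint arm with a two-finger parallel gripper is mounted at the origin on the work surface. World frame = base frame: x ahead of the robot, y to its left, z up, the work surface at z = 0. Lengths are in m, angles in rad, forces in N, time in s.
With the tool pointing down it reaches from about 0.25 to 0.775 m from the base axis. Payload 4 kg.
Tool frame: the origin (TCP) lies on the centre line of the jaws, within the pads' length; the fingertips stand 25 mm ahead of it and the grasp point (between the pads) lies 6 mm ahead of it; z points along the fingers, y is the line along which they close (so a half turn about z gives the same grasp; the last joint's range is limited). The gripper opens to 94 mm and grips with 3 to 60 N. Pads are 16 mm wide; open, the fingers measure 119 mm over their backs; the gripper's body (75 mm by 177 mm) begins 78 mm behind the grasp point.
Start: joints at [1.23, 0.087, 1.371, -0, 1.684, -0.103], TCP at [0.13, 0.535, 0.231] pointing down, gripper open.
Joint ranges: [-3.1, 3.1], [-0.76, 2.03], [0.27, 2.55], [-1.08, 4.22], [0.17, 2.65], [-2.57, 2.57]. Speed limits (rad/s): [2.79, 2.79, 3.14, 3.14, 3.14, 3.14].

## Interface

Orientations are given as [roll, pitch, yaw] about the fixed x, y, z axes, in that order (R = Rz(yaw) Ry(pitch) Rx(roll)).
In Python, from bench import robot, imaging gives the robot as it stands. The module is installed in compiled form; this text tells all that it offers.
- The arm moves only by the tool drive_tool, never from a script. Its argument "series" is a list of rows, each a list of 3 entries, a list of its own where there are three numbers: the finger opening in m, from 0 to 0.094, then the shift along the tool's x, y, z in m, then the turn, a rotation vector about the tool's x, y, z in rad. A call has 1 to 5 rows; each row is the pose to reach, as a shift and turn from the pose commanded when the call began, along the tool's axes at that moment; what a row does not reach only later rows make up. A row lasts 1/8 s, in which the tool goes at most 62.5 mm and 10.7 degrees, less where a joint would pass 70% of its speed; a pose out of reach is approached as far as the arm can. A call with a gripper value outside its range is refused whole. The fingers move at their own pace and stop on an object; the grip force is fixed at half the most. Time passes only in rows, so rows that repeat a pose let the fingers close. It gives the time, the measured TCP pose, the force, the opening and the grip force at its end, in the units of the state.
- robot.get_obs(): the state, without advancing time (a new reading comes with each control period).
- imaging.snapshot(name): name is "side" or "top" or "wrist"; returns the picture (420x560x3 uint8, red, green, blue); there is no depth.
- imaging.get_calibration(name): a dict with "intrinsics" (3x3 intrinsics, pixels), "position" and "rotation" of the camera in the world. Camera axes: x right, y up, looking along -z (the intrinsics and any distortion apply to the point x, -y, -z); pixel columns grow to the right and rows downward; lengths in m; the calibration is good to about 2 mm. A picture is of the moment at which its call begins: read the wrist's pose just before it. get_calibration takes no time and is no camera call; for the wrist camera it gives the pose at the moment of the call.
- robot.close_job(): hands the job in; it is judged then, once.
The state is a dict: "time": time; "joint_positions": joint angles; "qvel": joint speeds; "joint_torque": joint torques, N m; "tool_pos": TCP position; "ee_rot": TCP orientation; "wrist_force": force on the tool from outside, world axes, zero at the start; "wrist_torque": the same for the moment, N m; "width": finger opening in m; "finger_force": force on a finger pad.
Only numpy, scipy, OpenCV 4.12 (cv2) and the standard library are available. Lean on these libraries where they do the work, as an engineer would, in place of code of your own. Each camera call takes 0.05 s, during which the arm holds its last target. There are 200 camera calls.

## Task

The blade key, the hexagon driver with the red handle, is in one of the pockets under the dark cover of the accessory tray. Slide the cover along its rebate all the way to the other end of the tray, without lifting it out, then take out the key and lay it flat on the front of the scroll saw's table, ahead of the blade. Lay it down rather than drop it, and leave the other tools and the things on the bench where they are.

Things in the scene. Friction and masses are not known exactly. Their poses are not given: they have to be found in the camera images.
- tray: Plywood accessory tray, 292 mm (x) by 366 mm (y), 56 mm high, level, screwed to the bench. Origin: centre of its underside. Floor top at z = 6 mm. A cross wall at y = 0 parts it into two banks: the +y bank, covered at the start, has three pockets side by side; the -y bank is open. A rebate round the rim (ledge at z = 46, lip to 56 mm) lets the cover slide along y from end to end.
- pocket_mid (a point): Centre of the floor of the middle covered pocket, 6 mm above the bench; tray axes. The other two pockets are centred 90 mm to its -x and +x. Each is 84 mm wide (x), 165 mm long (y), with dividers 6 mm thick and 36 mm high above the floor, and holds one of the key, the file and the sanding block, in any order.
- cover_handle (a point): Centre, half-way up, of the light wooden bar on the loose dark cover, 67 mm above the bench. The bar is 80 mm long along the tray's x, 20 mm wide along its y, and rises 30 mm above the middle of the cover, whose top is 52 mm above the bench. At the start this point is at tray y = 83 to 88 mm; fully home at the other end, at tray y = -89 mm. It slides with 1 to 2 N.
- cover_edge (a point): Middle of the cover's -y edge (the edge that leads as it slides), on its underside, 46 mm above the bench; the cover's axes, near the tray's. The cover is a plate of 276 mm (tray x) by 172 mm (tray y), 6 mm thick, about 0.2 kg, with 2 mm of play at each side.
- key_grip (a point): Centre of the handle of the blade key: red plastic handle with a black end cap, 80 mm long (40 mm either side), 24 x 24 mm in section; steel shank 8 mm thick, its tip 102 mm from this point; 0.09 kg. x runs from handle to tip. It lies flat in its pocket, this point 18 mm above the bench, mid-width within 5 mm 26 to 37 mm to the tray's +y of the pocket's centre, tip to the tray's -y.
- saw: Scroll saw, blue and black, on a plywood board screwed to the bench; it does not move or run. Origin: on the bench straight below the blade; x points from the saw's front to its rear, z up. Its dark flat table, top 135 mm above the bench, has a round front lobe of 127 mm radius about the blade and a narrower tail to the rear.
- saw_front (a point): Point on top of the saw's table on its centre line, 75 mm ahead of the blade, 135 mm above the bench; same axes as the saw. Nothing stands above the table from its front edge to within 20 mm of the blade.
- saw_nose (a point): Underside of the nose of the saw's upper arm, above the blade, 197 mm above the bench; saw's axes. The nose reaches 15 mm ahead of the blade and is 52 mm high; the arm, 44 mm wide, runs from it to the rear column (up to 335 mm high). Under it are the blade clamp and the hold-down fork, from 17 mm ahead of the blade to 39 mm behind it and 19 mm to each side.
- file: Flat file with a light wooden handle, about 140 mm long, in one of the covered pockets. Origin under its handle. Stays in its place.
- sanding_block: Cork sanding block, 110 x 56 x 26 mm, in one of the covered pockets. Stays in its place. Origin on its underside, 31 mm from its middle along its length.
- dust_brush: Flat dusting brush, 135 mm long, at most 22 mm high, in the tray's open bank; the cover passes over it. Origin on its underside.
- gauge_strip: Yellow measuring strip, 120 x 26 x 8 mm, in the tray's open bank; the cover passes over it. Origin on its underside.
- blank: Plywood blank, 150 x 110 x 12 mm, with a paper pattern on it, lying on the bench. Origin: centre of its underside.
- glue: White glue bottle, 60 mm in diameter and 170 mm high, standing on the bench. Origin: centre of its underside.
- quick_clamp: Black and green one-handed bar clamp, 180 x 130 x 24 mm, lying on the bench. Origin: middle of its bar, at the bench.

How it is judged:
On the way, in this order (a step that is already met when the one before it is completed fails the run):
1. the cover is slid along to the other end of the tray (within 20 mm of its stop) and still lies in its rebate (y of cover_handle in the frame of tray below -0.069 m and z of cover_handle in the frame of tray below 0.073 m), for 0.2 s.
2. the key is lifted clear of the tray (height (world z) of key_grip above 0.09 m and contact force between the fingers and key above 0.3 N), for 0.2 s.
At the end, for the whole second after the job is handed in: The cover lies in its rebate within 20 mm of the far end stop; the key lies level (within 10 degrees) and at rest on the saw's table, the middle of its handle ahead of the blade; nothing else is disturbed (all of step 1 and z of cover_handle in the frame of tray above 0.061 m and x of key_grip in the frame of saw between -0.127 and 0 m and z of key_grip in the frame of saw between 0.14 and 0.154 m and angle between key_grip's own x axis and vertical between 1.4 and 1.74 rad and contact force between key and saw above 0.1 N and linear speed of each of key, cover below 0.02 m/s); the robot touches nothing.
It fails at once if the cover is lifted more than 18 mm out of its rebate (z of cover_handle in the frame of tray above 0.085 m).
It fails at once if the key is dropped (falls free at more than 0.7 m/s, about 25 mm) (linear speed of key above 0.7 m/s and contact force between the fingers and key below 0.05 N).
It fails at once if another tool or a thing on the bench is moved more than 40 mm (distance of any of file, sanding_block, dust_brush, gauge_strip, blank, glue, quick_clamp from where it was at the start of the episode above 0.04 m).
It also fails if it takes over 58 s, if anything falls off the work surface, if the arm or the gripper's body presses on something with over 40 N, if the wrist force passes 120 N, or if a joint passes its speed limit or range.

## Working session

There is one attempt and no reset: what is moved stays moved. The work goes in short steps, Python scripts to look and compute and a tool call to move; the robot and the scene stay as the last step left them, time stands still between calls to the robot, and variables do not carry over. Pictures are saved under pics/ and viewed, at most 10 in all, crops included, and the job is handed in when it is done.

Besides the shell and the picture viewer there is one more tool, called after ">>>" by a JSON object that holds its "fn" and its "kwargs". drive_tool: Moves the arm, as the interface text tells. Its arguments: {"type":"object","properties":{"series":{"type":"array"}},"required":["series"]}

```bash
mkdir -p pics; cat > h.py <<'E'
import numpy as np, cv2
from bench import robot, imaging
from scipy.spatial.transform import Rotation as R
def snap(n,f):
    c=imaging.get_calibration(n); im=np.asarray(imaging.snapshot(n)); cv2.imwrite('pics/'+f,im[:,:,::-1]); return im,c
def ray(c,px,z):
    K=np.array(c['intrinsics']); d=np.linalg.inv(K)@[px[0],px[1],1.]
    d=np.array(c['rotation'])@[d[0],-d[1],-d[2]]; p=np.array(c['position']); return p+d*(z-p[2])/d[2]
def proj(c,P):
    q=np.array(c['rotation']).T@(np.array(P)-c['position']); u=np.array(c['intrinsics'])@[q[0],-q[1],-q[2]]; return u[:2]/u[2]
E
python3 - <<'E'
from h import *
print(robot.get_obs())
for n in('top','side'):
    im,c=snap(n,n+'1.png'); print(n,{k:np.round(v,3).tolist() if not isinstance(v,str) else v for k,v in c.items()})
    import pickle; pickle.dump((im,c),open(n+'1.pkl','wb'))
E
```

```text
{'time': 0.0, 'joint_positions': array([ 1.22990513e+00,  8.79342093e-02,  1.37221631e+00,  2.72525452e-06,
        1.68361108e+00, -1.03111356e-01]), 'qvel': array([ 0.00230717, -0.00198808, -0.000629  , -0.0003405 , -0.00067315,
       -0.00031187]), 'joint_torque': array([-5.42828420e-04, -3.40191400e+01, -3.02423823e+01,  7.15918676e-02,
        3.29959381e-02, -1.83839966e-04]), 'tool_pos': array([0.12939541, 0.53405927, 0.22933474]), 'ee_rot': array([-3.13943550e+00, -2.25941719e-04,  2.90381288e+00]), 'wrist_force': array([0.0085942 , 0.39995734, 1.05892378]), 'wrist_torque': array([ 0.01694245,  0.03061855, -0.06441838]), 'finger_force': 0.0, 'width': 0.09449922637416659}
top {'intrinsics': [[509.137, 0.0, 278.905], [0.0, 509.137, 208.515], [0.0, 0.0, 1.0]], 'position': [0.453, 0.021, 1.471], 'rotation': [0.102, 0.014, -1.554]}
side {'intrinsics': [[440.433, 0.0, 282.924], [0.0, 440.433, 210.333], [0.0, 0.0, 1.0]], 'position': [0.275, -0.718, 0.939], 'rotation': [0.786, 0.012, -0.459]}
```

```bash
sed -i "s/np.array(c\['rotation'\])/rot(c)/" h.py; cat >> h.py <<'E'
def rot(c):
    r=np.array(c['rotation']); return r if r.shape==(3,3) else R.from_euler('xyz',r).as_matrix()
E
python3 -c "
import pickle;print(pickle.load(open('top1.pkl','rb'))[1].keys())"
```

```text
dict_keys(['intrinsics', 'position', 'rotation'])
```

View pics/top1.png

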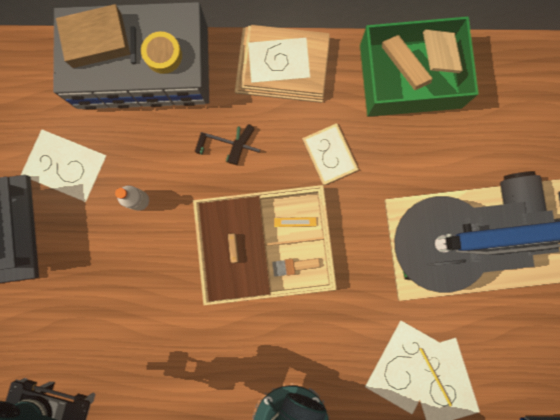

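View pics/side1.png

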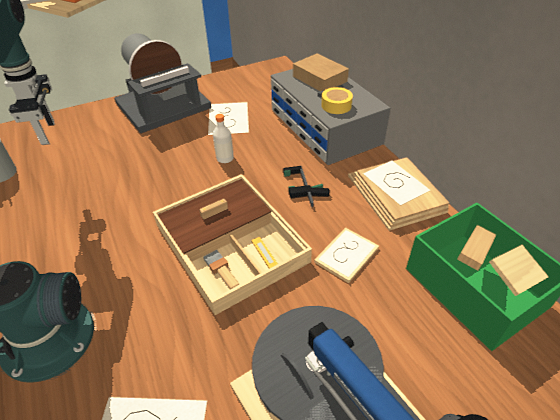

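Top view: the tray rim has its corners near (195,200), (325,187), (336,290) and (205,304). The handle bar is at (234,248), and the round saw table is centred near (441,244) with the nose at (441,243). The side view agrees: cover at the +y end, bar at (214,209).

```bash
python3 - <<'E'
from h import *
import pickle
im,c=pickle.load(open('top1.pkl','rb'))
hsv=cv2.cvtColor(im,cv2.COLOR_RGB2HSV)
for p in[(200,205),(234,248),(220,220),(300,245),(180,250),(420,270)]: print(p,hsv[p[1],p[0]])
# handle bar
def big(m,box):
    x0,y0,x1,y1=box; mm=np.zeros_like(m); mm[y0:y1,x0:x1]=m[y0:y1,x0:x1]
    cs,_=cv2.findContours(mm,cv2.RETR_EXTERNAL,cv2.CHAIN_APPROX_NONE); return max(cs,key=cv2.contourArea)
v=hsv[:,:,2]; 
b=big(((v>120)).astype(np.uint8),(212,220,255,285)); r=cv2.minAreaRect(b); print('bar',r)
w=np.array([ray(c,p,.082) for p in cv2.boxPoints(r)]); print(w.round(4).tolist(), w.mean(0))
# tray outline: light, low saturation
m=((hsv[:,:,1]<125)&(v>130)).astype(np.uint8); m[:,:]=cv2.morphologyEx(m,cv2.MORPH_CLOSE,np.ones((5,5)))
t=big(m,(185,178,348,315)); r=cv2.minAreaRect(t); print('tray',r)
w=np.array([ray(c,p,.056) for p in cv2.boxPoints(r)]); print(w.round(4).tolist(), w.mean(0), [np.linalg.norm(w[i]-w[i-1]) for i in range(2)])
# dark cover
d=big(((v<95)).astype(np.uint8),(195,190,275,305)); r=cv2.minAreaRect(d); print('cover',r)
w=np.array([ray(c,p,.052) for p in cv2.boxPoints(r)]); print(w.round(4).tolist(), w.mean(0))
# table
s=((hsv[:,:,1]<70)&(v<130)).astype(np.uint8); s=cv2.morphologyEx(s,cv2.MORPH_OPEN,np.ones((3,3)))
t=big(s,(385,185,480,300)); pts=t[:,0].astype(float); 
w=np.array([ray(c,p,.135)[:2] for p in pts if p[0]<435])
A=np.c_[2*w,np.ones(len(w))]; 
for _ in range(3):
    q=np.linalg.lstsq(A,(w**2).sum(1),rcond=None)[0]; rad=np.sqrt(q[2]+q[:2]@q[:2]); e=np.abs(np.linalg.norm(w-q[:2],axis=1)-rad); k=e<max(.003,np.median(e)*2); w=w[k];A=A[k]
print('table',q[:2],rad,len(w))
for p in[(440,243),(560,230),(560,237)]: print(p,ray(c,p,.25))
k=cv2.resize(im[170:320,180:500],(0,0),fx=2.4,fy=2.4,interpolation=cv2.INTER_CUBIC); cv2.imwrite('pics/c.png',k[:,:,::-1])
E
```

```text
(200, 205) [ 11 157 101]
(234, 248) [ 15 131 197]
(220, 220) [ 11 158 108]
(300, 245) [ 21 102 234]
(180, 250) [ 13 160 175]
(420, 270) [11 30 93]
bar ((231.9901123046875, 247.9010009765625), (30.249130249023438, 8.15930461883545), 84.2894058227539)
[[0.5248, 0.185, 0.082], [0.5274, 0.1628, 0.082], [0.4457, 0.1525, 0.082], [0.4432, 0.1745, 0.082]] [0.48525142 0.1687029  0.082     ]
tray ((270.9890441894531, 240.40512084960938), (112.7519302368164, 149.431640625), 83.41805267333984)
[[0.6377, 0.2927, 0.056], [0.6924, -0.1234, 0.056], [0.3818, -0.1603, 0.056], [0.3281, 0.2465, 0.056]] [0.50999944 0.06386966 0.056     ] [np.float64(0.31300349140998507), np.float64(0.41973904901364767)]
cover ((241.04269409179688, 247.94833374023438), (28.537538528442383, 8.34320068359375), 84.5596694946289)
[[0.5243, 0.163, 0.052], [0.5268, 0.1398, 0.052], [0.4481, 0.1304, 0.052], [0.4456, 0.1534, 0.052]] [0.48620623 0.14666751 0.052     ]
table [ 0.50429105 -0.38653488] 0.1230651493737317 117
(440, 243) [ 0.50108024 -0.34538512  0.25      ]
(560, 230) [ 0.53663246 -0.63044818  0.25      ]
(560, 237) [ 0.51995312 -0.62979955  0.25      ]
```

View pics/c.png

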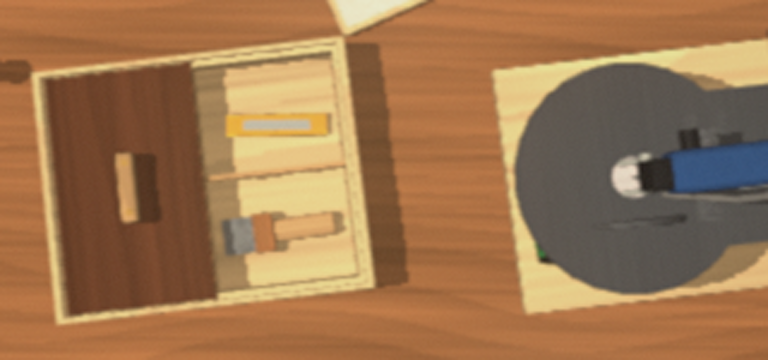

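The enlarged crop (×2.4, offset 180,170) shows the outer tray corners at (32,74), (343,37), (374,287) and (58,323). The bar top is centred at (126,187). The table circle runs from x=516 and from y=62 to 294, giving a centre near (632,178). The board's front edge goes from (492,72) to (523,314).

```bash
python3 - <<'E'
from h import *
import pickle
im,c=pickle.load(open('top1.pkl','rb'))
f=lambda p,z: ray(c,(p[0]/2.4+180-.3,p[1]/2.4+170-.3),z)
w=np.array([f(p,.056) for p in[(32,74),(343,37),(374,287),(58,323)]])
print(w.round(4).tolist(),w.mean(0),[np.linalg.norm(w[i]-w[i-1]) for i in range(4)])
ty=(w[0]+w[3]-w[1]-w[2]); print('tray y dir deg',np.degrees(np.arctan2(ty[1],ty[0])))
tx=(w[0]+w[1]-w[2]-w[3]); print('tray x dir deg (perp)',np.degrees(np.arctan2(tx[1],tx[0])))
print('bar',f((126,187),.082), f((116,153),.082),f((134,152),.082),f((140,220),.082),f((122,222),.082))
print('table',f((632,178),.135))
a,b=f((492,72),.02),f((523,314),.02);print('board',a,b,np.degrees(np.arctan2(*(a-b)[1::-1])))
s,cs=pickle.load(open('side1.pkl','rb'))
print('side handle proj',proj(cs,[.485,.159,.082]), 'table',proj(cs,f((632,178),.135)))
E
```

```text
[[0.6164, 0.2843, 0.056], [0.6654, -0.0784, 0.056], [0.3771, -0.1161, 0.056], [0.33, 0.2448, 0.056]] [0.49723906 0.08365314 0.056     ] [np.float64(0.2890971932217857), np.float64(0.3660079206155151), np.float64(0.29074469914427853), np.float64(0.3639478235820771)]
tray y dir deg 97.56326778180267
tray x dir deg (perp) 7.659997501647878
bar [0.48590925 0.16813437 0.082     ] [0.52432572 0.18054183 0.082     ] [0.52579228 0.1600501  0.082     ] [0.4489194  0.15129457 0.082     ] [0.4463261  0.17163875 0.082     ]
table [ 0.50343691 -0.38771393  0.135     ]
board [ 0.63124304 -0.25869625  0.02      ] [ 0.34700974 -0.29358126  0.02      ] 6.997131297603175
side handle proj [214.75319163 205.4498041 ] table [318.1691825  359.38646587]
```

```bash
cat >> h.py <<'E'
def to(P,yaw_deg):
    o=robot.get_obs(); M=R.from_euler('xyz',o['ee_rot']); T=R.from_euler('xyz',[np.pi,0,np.radians(yaw_deg)])
    print('t',round(o['time'],2),'shift',M.inv().apply(np.array(P)-o['tool_pos']).round(4),'turn',(M.inv()*T).as_rotvec().round(4))
E
python3 -c "
from h import *
to([.486,.166,.2],187.6)"
```

```text
t 0.1 shift [-0.4333 -0.2737  0.0299] turn [-0.0019 -0.0005 -0.3704]
```

>>> {"fn": "drive_tool", "kwargs": {"series": [[0.06,[-0.433,-0.274,0.03],[0,0,-0.37]],[0.06,[-0.433,-0.274,0.03],[0,0,-0.37]],[0.06,[-0.433,-0.274,0.03],[0,0,-0.37]],[0.06,[-0.433,-0.274,0.03],[0,0,-0.37]],[0.06,[-0.433,-0.274,0.03],[0,0,-0.37]]]}}

```text
time: 0.72
tool_pos: [0.3404, 0.3162, 0.2124]
ee_rot: [-3.142, -0.0, -3.009]
wrist_force: [1.0, 0.3, 0.3]
width: 0.0601
finger_force: 0.0
```

```bash
python3 -c "
from h import *
to([.486,.166,.2],187.6)"
```

```text
t 0.72 shift [-0.1245 -0.1682  0.0124] turn [-0.     -0.0002 -0.0001]
```

>>> {"fn": "drive_tool", "kwargs": {"series": [[0.06,[-0.12,-0.161,0.012],[0,0,0]],[0.06,[-0.12,-0.161,0.012],[0,0,0]],[0.06,[-0.12,-0.161,0.012],[0,0,0]],[0.06,[-0.12,-0.161,0.012],[0,0,0]],[0.06,[-0.12,-0.161,0.012],[0,0,0]]]}}

```text
time: 1.35
tool_pos: [0.4796, 0.1738, 0.2002]
ee_rot: [3.141, -0.002, -3.011]
wrist_force: [-0.3, -0.1, 0.1]
width: 0.0597
finger_force: 0.0
```

```bash
python3 - <<'E'
from h import *
im,c=snap('wrist','w1.png'); to([.486,.166,.2],187.6); print(c)
import pickle; pickle.dump((im,c),open('w1.pkl','wb'))
for P in [(.486,.166,.082),(.486,.166,.052)]: print(proj(c,P))
E
```

```text
t 1.4 shift [-0.0057 -0.0095  0.0005] turn [ 0.0008 -0.0013 -0.0004]
{'intrinsics': array([[329.0831698 ,   0.        , 282.00499848],
       [  0.        , 329.0831698 , 208.20385664],
       [  0.        ,   0.        ,   1.        ]]), 'position': array([0.41263413, 0.16665426, 0.35468653]), 'rotation': array([-2.31944559e-01, -8.83334217e-04,  1.70102517e+00])}
[269.85215976 217.5759885 ]
[270.96404421 209.40625618]
```

View pics/w1.png

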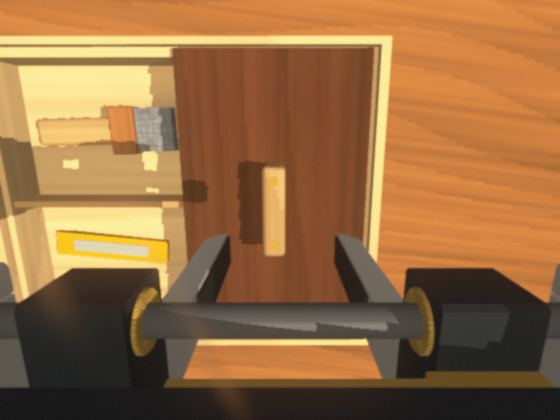

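The wrist view shows the bar's top face at about (264–286, 166–255), centre (274.5,211), lined up with the image axes. I predicted (270,218), so I'm refining the estimate.

```bash
python3 - <<'E'
from h import *
import pickle
im,c=pickle.load(open('w1.pkl','rb'))
w=np.array([ray(c,p,.082) for p in[(263.5,166.5),(284.5,166.5),(286,255.5),(264.5,255.5)]]);print(w.round(4).tolist(),w.mean(0))
# outer tray rim corner +y,-x in wrist; left/right rim lines
for p in[(391,38),(379,345),(197,345),(0,38)]:print(p,ray(c,p,.056).round(4))
t=np.array([.497,.084]);d=w.mean(0)[:2]-t;a=np.radians(7.6);print('tray xy',d@[np.cos(a),np.sin(a)],d@[-np.sin(a),np.cos(a)])
to([w.mean(0)[0],w.mean(0)[1],.082],187.6)
E
```

```text
[[0.4433, 0.1555, 0.082], [0.4411, 0.1727, 0.082], [0.5185, 0.1843, 0.082], [0.5209, 0.1655, 0.082]] [0.48095167 0.16950594 0.082     ]
(391, 38) [0.3267 0.247  0.056 ]
(379, 345) [0.6137 0.2944 0.056 ]
(197, 345) [0.638  0.1078 0.056 ]
(0, 38) [ 0.3689 -0.075   0.056 ]
tray xy -0.004598646212072007 0.08687730569834679
t 1.4 shift [-0.0013 -0.0054  0.1185] turn [ 0.0008 -0.0013 -0.0004]
```

>>> {"fn": "drive_tool", "kwargs": {"series": [[0.06,[0,0,0.03],[0,0,0]],[0.06,[0,0,0.06],[0,0,0]],[0.06,[0,0,0.06],[0,0,0]],[0.06,[0,0,0.06],[0,0,0]]]}}

```text
time: 1.9
tool_pos: [0.4797, 0.1754, 0.1423]
ee_rot: [3.141, 0.002, -3.007]
wrist_force: [0.6, -0.4, 0.2]
width: 0.0596
finger_force: 0.0
```

```bash
python3 -c "
from h import *
to([.483,.168,.083],187.6)"
```

```text
t 1.9 shift [-0.0022 -0.0078  0.0593] turn [0.0005 0.0018 0.0015]
```

>>> {"fn": "drive_tool", "kwargs": {"series": [[0.06,[-0.002,-0.0075,0.02],[0,0,0]],[0.06,[-0.002,-0.0075,0.04],[0,0,0]],[0.06,[-0.002,-0.0075,0.058],[0,0,0]],[0.06,[-0.002,-0.0075,0.058],[0,0,0]],[0.06,[-0.002,-0.0075,0.058],[0,0,0]]]}}

```text
time: 2.52
tool_pos: [0.4833, 0.1673, 0.0839]
ee_rot: [3.141, 0.002, -3.009]
wrist_force: [-0.5, 0.1, 0.2]
width: 0.0602
finger_force: 0.0
```

>>> {"fn": "drive_tool", "kwargs": {"series": [[0.01,[0,0,0],[0,0,0]],[0.01,[0,0,0],[0,0,0]],[0.01,[0,0,0],[0,0,0]],[0.01,[0,0,0],[0,0,0]],[0.01,[0,0,0],[0,0,0]]]}}

```text
time: 3.15
tool_pos: [0.4827, 0.1669, 0.0829]
ee_rot: [-3.142, 0.0, -3.009]
wrist_force: [0.2, -0.2, 0.4]
width: 0.0201
finger_force: 30.0
```

>>> {"fn": "drive_tool", "kwargs": {"series": [[0.01,[0,-0.012,0],[0,0,0]],[0.01,[0,-0.03,0],[0,0,0]],[0.01,[0,-0.048,0],[0,0,0]],[0.01,[0,-0.06,0],[0,0,0]],[0.01,[0,-0.06,0],[0,0,0]]]}}

```text
time: 3.78
tool_pos: [0.4909, 0.1056, 0.0829]
ee_rot: [-3.14, 0.0, -3.012]
wrist_force: [0.7, -1.3, -0.3]
width: 0.0198
finger_force: 30.0
```

Low drag force, so I'm sliding on.

>>> {"fn": "drive_tool", "kwargs": {"series": [[0.01,[0,-0.02,0],[0,0,0]],[0.01,[0,-0.045,0],[0,0,0]],[0.01,[0,-0.07,0],[0,0,0]],[0.01,[0,-0.085,0],[0,0,0]],[0.01,[0,-0.085,0],[0,0,0]]]}}

```text
time: 4.4
tool_pos: [0.502, 0.0222, 0.0829]
ee_rot: [-3.14, 0.0, -3.011]
wrist_force: [-0.2, -1.3, 0.8]
width: 0.0197
finger_force: 30.0
```

>>> {"fn": "drive_tool", "kwargs": {"series": [[0.01,[0,-0.008,0],[0,0,0]],[0.01,[0,-0.016,0],[0,0,0]],[0.01,[0,-0.02,0],[0,0,0]],[0.01,[0,-0.022,0],[0,0,0]],[0.01,[0,-0.022,0],[0,0,0]]]}}

```text
time: 5.03
tool_pos: [0.5048, 0.0013, 0.0829]
ee_rot: [-3.141, 0.0, -3.009]
wrist_force: [-0.7, 1.3, 1.2]
width: 0.0198
finger_force: 30.0
```

>>> {"fn": "drive_tool", "kwargs": {"series": [[0.01,[0,-0.002,0],[0,0,0]],[0.01,[0,-0.004,0],[0,0,0]],[0.01,[0,-0.004,0],[0,0,0]]]}}

```text
time: 5.4
tool_pos: [0.5053, -0.0027, 0.0829]
ee_rot: [-3.141, 0.0, -3.009]
wrist_force: [0.3, 1.5, 1.6]
width: 0.0198
finger_force: 30.0
```

>>> {"fn": "drive_tool", "kwargs": {"series": [[0.05,[0,0,0],[0,0,0]],[0.05,[0,0,0],[0,0,0]],[0.05,[0,0,0],[0,0,0]],[0.05,[0,0,0.0],[0,0,0]]]}}

```text
time: 5.9
tool_pos: [0.5051, -0.0026, 0.0828]
ee_rot: [-3.142, -0.0, -3.009]
wrist_force: [1.1, -0.2, 0.0]
width: 0.0495
finger_force: 0.0
```

>>> {"fn": "drive_tool", "kwargs": {"series": [[0.05,[0,0,-0.04],[0,0,0]],[0.05,[0,0,-0.09],[0,0,0]],[0.05,[0,0.06,-0.12],[0,0,0]],[0.05,[0,0.12,-0.12],[0,0,0]],[0.05,[0,0.12,-0.12],[0,0,0]]]}}

```text
time: 6.52
tool_pos: [0.4889, 0.1199, 0.2038]
ee_rot: [3.141, 0.002, -3.003]
wrist_force: [-0.3, -0.7, -0.3]
width: 0.0497
finger_force: 0.0
```

```bash
python3 - <<'E'
from h import *
import pickle
a=snap('top','t2.png')
im,c=snap('wrist','w2.png'); print(c['position'],c['rotation']); pickle.dump((im,c),open('w2.pkl','wb'))
pickle.dump(a,open('t2.pkl','wb'))
print(robot.get_obs()['time'],robot.get_obs()['tool_pos'])
hsv=cv2.cvtColor(im,cv2.COLOR_RGB2HSV)
m=((((hsv[:,:,0]<6)|(hsv[:,:,0]>172))&(hsv[:,:,1]>150)&(hsv[:,:,2]>70))*255).astype(np.uint8)
cs,_=cv2.findContours(m,cv2.RETR_EXTERNAL,cv2.CHAIN_APPROX_NONE)
for k in cs:
    if cv2.contourArea(k)>60: print(cv2.minAreaRect(k),cv2.boundingRect(k))
cv2.imwrite('pics/two.png',np.hstack([im,a[0]])[:,:,::-1][:, ::1]) 
E
```

```text
[0.42175771 0.11065346 0.35744376] [-2.34242179e-01 -1.24115963e-04  1.70668092e+00]
6.625 [0.48917802 0.11679585 0.20268657]
((366.0068664550781, 107.35565185546875), (24.207059860229492, 76.33203887939453), 88.8982925415039) (328, 95, 77, 26)
```

View pics/w2.png

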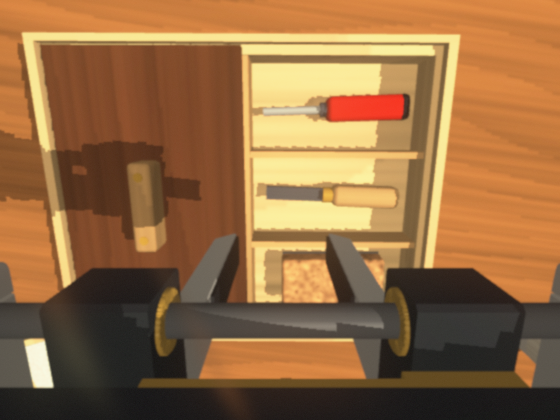

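The cover is home at the left. The key lies in the -x pocket (top of picture): red handle x 328–410 including the cap, centre about (368.5,107), shank to x≈263. The file and sanding block are in the other two pockets.

```bash
python3 - <<'E'
from h import *
import pickle
im,c=pickle.load(open('w2.pkl','rb'))
for z in(.018,.03):
    P=[ray(c,p,z) for p in[(327,107.5),(410,106),(263,111),(368.5,95),(368.5,121)]]
    print(z,np.round(P,4).tolist(),'len',np.linalg.norm(P[0]-P[1]),'tip-cap',np.linalg.norm(P[2]-P[1]),'wid',np.linalg.norm(P[3]-P[4]),'mid',(P[0]+P[1])/2)
    d=P[0]-P[1];print('dir',np.degrees(np.arctan2(d[1],d[0])))
m=(P[0]+P[1])/2
# cover/handle and pocket walls: cross wall z .042.. dividers top
for p in[(437,48),(420,155),(250,155),(247,48)]:print(ray(c,p,.042))
t=np.array([.497,.084]);d=m[:2]-t;a=np.radians(7.6);print('tray xy',d@[np.cos(a),np.sin(a)],d@[-np.sin(a),np.cos(a)])
# cover handle, from top
T,ct=pickle.load(open('t2.pkl','rb'));hb=ray(c,(146,205),.082);print('bar',hb,proj(ct,[.5053,-.0027,.082]))
to([m[0],m[1],.16],97.6); print(robot.get_obs()['joint_positions'])
E
```

```text
0.018 [[0.3946, 0.1519, 0.018], [0.3821, 0.2328, 0.018], [0.4065, 0.0896, 0.018], [0.3775, 0.1902, 0.018], [0.4017, 0.195, 0.018]] len 0.08191637109706486 tip-cap 0.14527637466000326 wid 0.024684042977507707 mid [0.38835465 0.19234393 0.018     ]
dir -81.22141614953483
0.03 [[0.3956, 0.1504, 0.03], [0.3835, 0.2285, 0.03], [0.407, 0.0903, 0.03], [0.3791, 0.1874, 0.03], [0.4024, 0.192, 0.03]] len 0.07902046735721031 tip-cap 0.1401405710220234 wid 0.02381141383859492 mid [0.38953551 0.18945601 0.03      ]
dir -81.22141614953486
[0.33371261 0.23678095 0.042     ]
[0.42717113 0.24359611 0.042     ]
[0.44902216 0.08377032 0.042     ]
[0.35644291 0.07056949 0.042     ]
tray xy -0.09257323737922914 0.11874249929001585
bar [0.49988581 0.00352855 0.082     ] [295.0068562  241.50893404]
t 6.62 shift [0.089  0.0854 0.0427] turn [-7.0000e-04  3.0000e-04  1.5722e+00]
[ 1.22035491e-01 -1.04952072e-02  1.52665066e+00 -6.82104439e-04
  1.62569384e+00 -1.58284671e+00]
```

>>> {"fn": "drive_tool", "kwargs": {"series": [[0.042,[0.03,0.03,0],[0,0,0.18]],[0.042,[0.06,0.06,0],[0,0,0.36]],[0.042,[0.088,0.083,0],[0,0,0.54]],[0.042,[0.088,0.083,0],[0,0,0.72]],[0.042,[0.088,0.083,0],[0,0,0.9]]]}}

```text
time: 7.25
tool_pos: [0.3913, 0.1858, 0.2025]
ee_rot: [-3.141, 0.0, 2.366]
wrist_force: [-0.3, -0.1, -0.2]
width: 0.0419
finger_force: 0.0
```

```bash
python3 -c "
from h import *
to([.3905,.188,.16],97.6)"
```

```text
t 7.25 shift [0.0021 0.001  0.0425] turn [-6.000e-04  6.000e-04  6.627e-01]
```

>>> {"fn": "drive_tool", "kwargs": {"series": [[0.042,[0.002,0.001,0],[0,0,0.18]],[0.042,[0.002,0.001,0],[0,0,0.36]],[0.042,[0.002,0.001,0.0],[0,0,0.54]],[0.042,[0.002,0.001,0.0],[0,0,0.663]],[0.042,[0.002,0.001,0.0],[0,0,0.663]]]}}

```text
time: 7.88
tool_pos: [0.3909, 0.1878, 0.2024]
ee_rot: [-3.141, 0.001, 1.71]
wrist_force: [1.1, -0.3, 0.8]
width: 0.042
finger_force: 0.0
```

>>> {"fn": "drive_tool", "kwargs": {"series": [[0.042,[0,0,0.02],[0,0,0]],[0.042,[0,0,0.04],[0,0,0]],[0.042,[0,0,0.04],[0,0,0]],[0.042,[0,0,0.04],[0,0,0]]]}}

```text
time: 8.38
tool_pos: [0.3909, 0.1889, 0.1635]
ee_rot: [3.141, -0.0, 1.711]
wrist_force: [0.5, -0.2, -0.3]
width: 0.0419
finger_force: 0.0
```

```bash
python3 - <<'E'
from h import *
import pickle
im,c=snap('wrist','w3.png'); o=robot.get_obs(); print(o['tool_pos'],o['ee_rot'],c['position'])
pickle.dump((im,c),open('w3.pkl','wb'))
to([.3905,.188,.035],97.6)
hsv=cv2.cvtColor(im,cv2.COLOR_RGB2HSV)
m=((((hsv[:,:,0]<6)|(hsv[:,:,0]>172))&(hsv[:,:,1]>150)&(hsv[:,:,2]>70))*255).astype(np.uint8)
for k in cv2.findContours(m,cv2.RETR_EXTERNAL,cv2.CHAIN_APPROX_NONE)[0]:
    if cv2.contourArea(k)>60: print(cv2.minAreaRect(k),cv2.boundingRect(k),ray(c,cv2.minAreaRect(k)[0],.03))
E
```

```text
[0.39115153 0.18911225 0.16386719] [ 3.13995557e+00 -2.79901398e-04  1.71089244e+00] [0.38074683 0.25695728 0.31788613]
t 8.43 shift [-0.001  -0.001   0.1289] turn [ 0.0016 -0.0003  0.0075]
((281.5336608886719, 208.92047119140625), (76.1286392211914, 24.22434425354004), 88.99491119384766) (269, 171, 26, 77) [0.38990877 0.18815978 0.03      ]
```

View pics/w3.png

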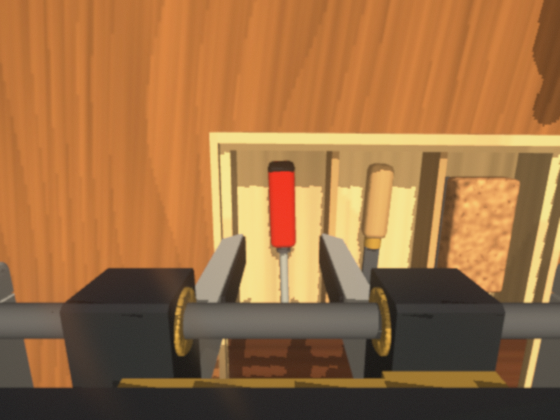

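The key is centred between the fingers: red handle with cap at rows 162–247, column 281.5. The pocket walls clear the fingers, so I'm descending.

>>> {"fn": "drive_tool", "kwargs": {"series": [[0.042,[0.001,-0.001,0.03],[0,0,0]],[0.042,[0.001,-0.001,0.06],[0,0,0]],[0.042,[0.001,-0.001,0.09],[0,0,0]],[0.042,[0.001,-0.001,0.108],[0,0,0]],[0.042,[0.001,-0.001,0.108],[0,0,0]]]}}

```text
time: 9.05
tool_pos: [0.3889, 0.1898, 0.0544]
ee_rot: [-3.14, 0.0, 1.711]
wrist_force: [0.2, -0.0, 0.8]
width: 0.0422
finger_force: 0.0
```

>>> {"fn": "drive_tool", "kwargs": {"series": [[0.042,[0,0,0.01],[0,0,0]],[0.042,[0,0,0.02],[0,0,0]],[0.042,[0,0,0.02],[0,0,0]]]}}

```text
time: 9.43
tool_pos: [0.3888, 0.1899, 0.0342]
ee_rot: [-3.14, 0.0, 1.711]
wrist_force: [0.4, -0.1, 0.3]
width: 0.042
finger_force: 0.0
```

>>> {"fn": "drive_tool", "kwargs": {"series": [[0.01,[0,0,0],[0,0,0]],[0.01,[0,0,0],[0,0,0]],[0.01,[0,0,0],[0,0,0]],[0.01,[0,0,0],[0,0,0]],[0.01,[0,0,0],[0,0,0]]]}}

```text
time: 10.05
tool_pos: [0.3897, 0.1902, 0.0353]
ee_rot: [3.141, -0.0, 1.711]
wrist_force: [-0.2, 0.3, 2.6]
width: 0.0238
finger_force: 29.8
```

>>> {"fn": "drive_tool", "kwargs": {"series": [[0.01,[0,0,-0.02],[0,0,0]],[0.01,[0,0,-0.06],[0,0,0]],[0.01,[0,0,-0.12],[0,0,0]],[0.01,[0,0,-0.18],[0,0,0]],[0.01,[0,0,-0.24],[0,0,0]]]}}

```text
time: 10.68
tool_pos: [0.3888, 0.1899, 0.2762]
ee_rot: [-3.141, 0.0, 1.711]
wrist_force: [0.8, 0.2, -1.3]
width: 0.0238
finger_force: 29.8
```

```bash
python3 -c "
from h import *
to([.49,-.20,.30],97.6); print(robot.get_obs()['width'])"
```

```text
t 10.68 shift [-0.4002  0.0458 -0.0238] turn [-0.0009  0.      0.0074]
0.023786292072774384
```

>>> {"fn": "drive_tool", "kwargs": {"series": [[0.01,[-0.03,0,-0.02],[0,0,0]],[0.01,[-0.08,0,-0.02],[0,0,-0.1]],[0.01,[-0.13,0,-0.02],[0,0,-0.2]],[0.01,[-0.18,0,-0.02],[0,0,-0.3]],[0.01,[-0.23,0,-0.02],[0,0,-0.4]]]}}

```text
time: 11.3
tool_pos: [0.4212, -0.0392, 0.2944]
ee_rot: [-3.141, -0.001, 2.114]
wrist_force: [0.8, 0.3, -0.9]
width: 0.0241
finger_force: 29.8
```

```bash
python3 -c "
from h import *
to([.451,-.32,.29],157)"
```

```text
t 11.3 shift [-0.2558 -0.1197  0.0042] turn [-1.00e-04 -8.00e-04 -6.26e-01]
```

>>> {"fn": "drive_tool", "kwargs": {"series": [[0.01,[-0.05,-0.023,0],[0,0,-0.12]],[0.01,[-0.1,-0.047,0],[0,0,-0.25]],[0.01,[-0.15,-0.07,0],[0,0,-0.38]],[0.01,[-0.2,-0.094,0],[0,0,-0.5]],[0.01,[-0.235,-0.11,0],[0,0,-0.626]]]}}

```text
time: 11.92
tool_pos: [0.4474, -0.298, 0.2936]
ee_rot: [3.141, -0.002, 2.739]
wrist_force: [0.1, -0.3, -0.1]
width: 0.0238
finger_force: 29.8
```

>>> {"fn": "drive_tool", "kwargs": {"series": [[0.01,[0,0,0],[0,0,0]],[0.01,[0,0,0],[0,0,0]]]}}

```text
time: 12.18
tool_pos: [0.4478, -0.2952, 0.2943]
ee_rot: [3.141, -0.001, 2.736]
wrist_force: [-0.3, -0.2, -0.1]
width: 0.0237
finger_force: 29.8
```

```bash
python3 - <<'E'
from h import *
to([.451,-.32,.25],157)
im,c=snap('top','t3.png'); s,cs=snap('side','s3.png')
a=cv2.resize(im[150:350,350:560],(420,400)); b=cv2.resize(s[200:420,160:390],(380,400))
cv2.imwrite('pics/c3.png',np.hstack([a,b])[:,:,::-1])
E
```

```text
t 12.18 shift [-0.0128 -0.0216  0.0443] turn [ 0.0011 -0.0014 -0.0041]
```

View pics/c3.png

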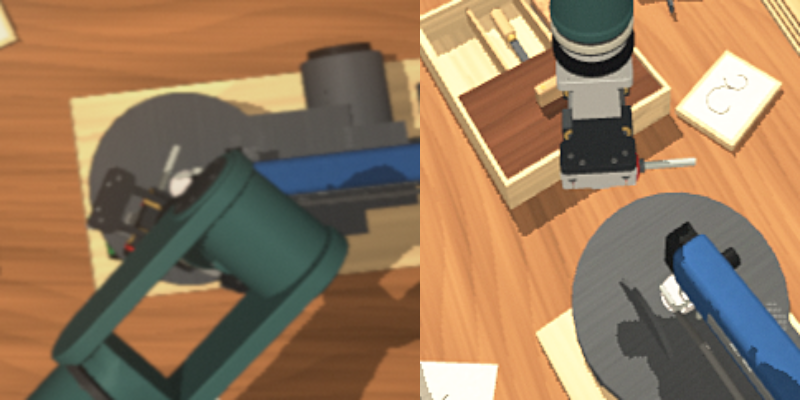

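The top crop shows the gripper over the front of the table and a green arm link reaching over the saw's nose. The side crop shows the table front is empty; the dark streak is a shadow. I'm checking how high that link is.

View pics/s3.png

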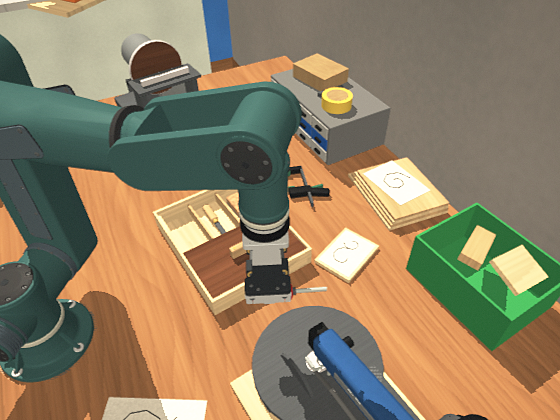

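```bash
python3 - <<'E'
from h import *
c=imaging.get_calibration('side'); t=imaging.get_calibration('top')
for z in(.294,.37,.45,.55,.65): P=[.448,-.295,z]; print(z,'side',proj(c,P).round(),'top',proj(t,P).round())
print(robot.get_obs()['joint_positions'].round(3))
E
```

```text
0.294 side [269. 286.] top [424. 265.]
0.37 side [267. 259.] top [434. 266.]
0.45 side [265. 226.] top [445. 266.]
0.55 side [263. 176.] top [463. 267.]
0.65 side [259. 112.] top [484. 267.]
[-0.688  0.053  1.28   0.     1.808 -1.855]
```

The wrist stays well above the saw: about z 0.57 now and 0.44 at the placing height. The shank points across and ahead of the blade. I'm moving over the spot and descending.

>>> {"fn": "drive_tool", "kwargs": {"series": [[0.01,[-0.006,-0.011,0],[0,0,0]],[0.01,[-0.013,-0.022,0.02],[0,0,0]],[0.01,[-0.013,-0.022,0.05],[0,0,0]],[0.01,[-0.013,-0.022,0.075],[0,0,0]],[0.01,[-0.013,-0.022,0.075],[0,0,0]]]}}

```text
time: 12.9
tool_pos: [0.4503, -0.3203, 0.2175]
ee_rot: [3.14, -0.005, 2.737]
wrist_force: [-0.3, -0.5, -1.1]
width: 0.0236
finger_force: 29.8
```

```bash
python3 - <<'E'
from h import *
to([.451,-.32,.163],157)
s,cs=snap('side','s4.png'); im,c=snap('wrist','w4.png')
a=cv2.resize(s[220:420,190:400],(420,400)); b=cv2.resize(im,(380,285)); b=np.vstack([b,np.zeros((115,380,3),np.uint8)])
cv2.imwrite('pics/c4.png',np.hstack([a,b])[:,:,::-1])
E
```

```text
t 12.9 shift [-0.0007  0.0004  0.0545] turn [ 0.0015 -0.0048 -0.003 ]
```

View pics/c4.png

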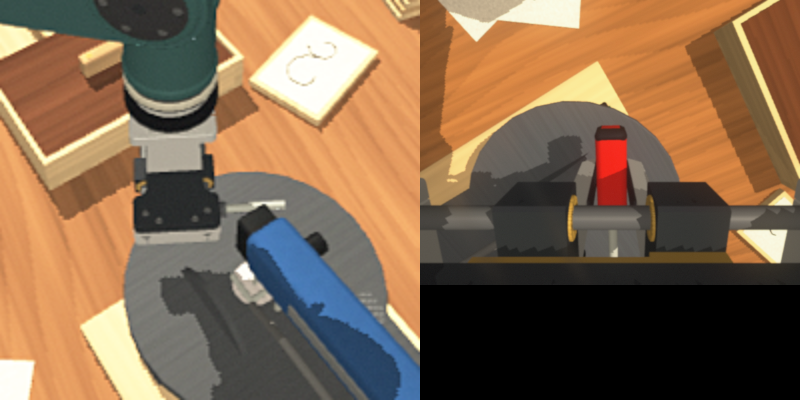

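The side crop shows the body clear of the nose, with the shank passing ahead of it. The wrist view shows the cap inside the table's edge. I'm descending gently.

>>> {"fn": "drive_tool", "kwargs": {"series": [[0.01,[0,0,0.015],[0,0,0]],[0.01,[0,0,0.03],[0,0,0]],[0.01,[0,0,0.042],[0,0,0]],[0.01,[0,0,0.048],[0,0,0]],[0.01,[0,0,0.048],[0,0,0]]]}}

```text
time: 13.62
tool_pos: [0.451, -0.3209, 0.1711]
ee_rot: [3.141, -0.001, 2.737]
wrist_force: [-0.4, -0.3, -1.5]
width: 0.0237
finger_force: 29.8
```

>>> {"fn": "drive_tool", "kwargs": {"series": [[0.01,[0,0,0.002],[0,0,0]],[0.01,[0,0,0.004],[0,0,0]],[0.01,[0,0,0.004],[0,0,0]]]}}

```text
time: 14.0
tool_pos: [0.4512, -0.3211, 0.1679]
ee_rot: [3.142, 0.0, 2.737]
wrist_force: [-0.5, -1.1, -0.0]
width: 0.0236
finger_force: 29.8
```

>>> {"fn": "drive_tool", "kwargs": {"series": [[0.01,[0,0,0.001],[0,0,0]],[0.01,[0,0,0.002],[0,0,0]],[0.01,[0,0,0.002],[0,0,0]]]}}

```text
time: 14.38
tool_pos: [0.4512, -0.3211, 0.1657]
ee_rot: [3.141, -0.0, 2.737]
wrist_force: [0.0, -0.7, -0.9]
width: 0.0238
finger_force: 29.8
```

>>> {"fn": "drive_tool", "kwargs": {"series": [[0.01,[0,0,0.001],[0,0,0]],[0.01,[0,0,0.0015],[0,0,0]],[0.01,[0,0,0.0015],[0,0,0]]]}}

```text
time: 14.75
tool_pos: [0.4512, -0.3211, 0.1644]
ee_rot: [3.142, 0.0, 2.737]
wrist_force: [0.2, 0.7, -0.7]
width: 0.0236
finger_force: 29.8
```

>>> {"fn": "drive_tool", "kwargs": {"series": [[0.01,[0,0,0.001],[0,0,0]],[0.01,[0,0,0.001],[0,0,0]],[0.01,[0,0,0.001],[0,0,0]]]}}

```text
time: 15.12
tool_pos: [0.4512, -0.3212, 0.1643]
ee_rot: [-3.141, 0.001, 2.737]
wrist_force: [-1.8, 2.8, 5.4]
width: 0.024
finger_force: 29.8
```

>>> {"fn": "drive_tool", "kwargs": {"series": [[0.01,[0,0,0.001],[0,0,0]],[0.01,[0,0,0.001],[0,0,0]],[0.01,[0,0,0.001],[0,0,0]]]}}

```text
time: 15.5
tool_pos: [0.4513, -0.3212, 0.1643]
ee_rot: [-3.141, 0.001, 2.737]
wrist_force: [-2.6, 2.8, 8.1]
width: 0.024
finger_force: 29.8
```

Contact at about 8 N, so I'm releasing and retreating straight up.

>>> {"fn": "drive_tool", "kwargs": {"series": [[0.03,[0,0,-0.001],[0,0,0]],[0.045,[0,0,-0.001],[0,0,0]],[0.045,[0,0,-0.001],[0,0,0]],[0.045,[0,0,-0.001],[0,0,0]]]}}

```text
time: 16.0
tool_pos: [0.4511, -0.3211, 0.1629]
ee_rot: [3.141, -0.001, 2.737]
wrist_force: [0.3, -0.4, 0.2]
width: 0.0448
finger_force: 0.0
```

>>> {"fn": "drive_tool", "kwargs": {"series": [[0.045,[0,0,-0.015],[0,0,0]],[0.045,[0,0,-0.05],[0,0,0]],[0.045,[0,0,-0.1],[0,0,0]],[0.045,[0,0,-0.14],[0,0,0]]]}}

```text
time: 16.5
tool_pos: [0.4514, -0.3213, 0.3069]
ee_rot: [-3.141, 0.003, 2.737]
wrist_force: [-0.1, 0.0, 0.3]
width: 0.0449
finger_force: 0.0
```

>>> {"fn": "drive_tool", "kwargs": {"series": [[0.045,[0.04,0.04,0],[0,0,0]],[0.045,[0.08,0.08,0],[0,0,0]],[0.045,[0.12,0.12,0],[0,0,0]],[0.045,[0.12,0.16,0],[0,0,0]],[0.045,[0.12,0.16,0],[0,0,0]]]}}

```text
time: 17.12
tool_pos: [0.4042, -0.125, 0.305]
ee_rot: [3.141, 0.003, 2.741]
wrist_force: [-0.4, 0.9, -0.5]
width: 0.0452
finger_force: 0.0
```

```bash
python3 - <<'E'
from h import *
im,c=snap('top','t5.png'); s,cs=snap('side','s5.png')
a=cv2.resize(im[160:320,180:500],(480,240)); b=cv2.resize(s[160:420,140:400],(480,480))
hsv=cv2.cvtColor(im,cv2.COLOR_RGB2HSV)
m=((((hsv[:,:,0]<6)|(hsv[:,:,0]>172))&(hsv[:,:,1]>150)&(hsv[:,:,2]>70))*255).astype(np.uint8); m[:,:380]=0
for k in cv2.findContours(m,cv2.RETR_EXTERNAL,cv2.CHAIN_APPROX_NONE)[0]:
    r=cv2.minAreaRect(k)
    if cv2.contourArea(k)>40: P=ray(c,r[0],.159)[:2]-[.5035,-.387]; print(r,'saw xy',P@[.122,-.9925],P@[.9925,.122])
cv2.imwrite('pics/c5.png',np.vstack([b,np.zeros((0,480,3),np.uint8)])[:,:,::-1])
cv2.imwrite('pics/c5.png',np.hstack([cv2.resize(b,(390,390)),cv2.resize(np.vstack([a,np.zeros((240,480,3),np.uint8)]),(400,390))])[:,:,::-1])
E
```

```text
((419.5273742675781, 260.2602844238281), (10.767786026000977, 28.20691680908203), 20.556045532226562) saw xy -0.07188909137201055 -0.03523550661151844
```

View pics/c5.png

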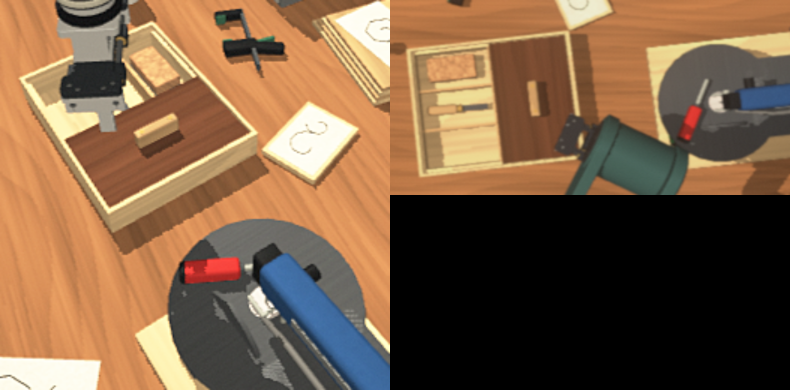

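The key lies flat on the table front, handle at saw x ≈ -72 mm, and the cover is home in its rebate. The file and sanding block are where they were, and the arm touches nothing.

```bash
python3 -c "
from bench import robot
print(robot.close_job())"
```

```text
the job is handed in; nothing more can be done
None
```

The job is handed in; no verdict came back. The cover is slid home in its rebate, the key lies flat on the saw table about 72 mm ahead of the blade, and I saw nothing else moved.

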